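# Free the lift's pawl and lower the transformer into the amplifier chassis

### The arm

A 6-joint arm with a two-finger parallel gripper is mounted at the origin on the work surface. World frame = base frame: x ahead of the robot, y to its left, z up, the work surface at z = 0. Lengths are in m, angles in rad, forces in N, time in s.
With the tool pointing down it reaches from about 0.3 to 0.775 m from the base axis. Payload 14.6 kg.
Tool frame: the origin (TCP) lies on the centre line of the jaws, within the pads' length; the fingertips stand 25 mm ahead of it and the grasp point (between the pads) lies 6 mm ahead of it (ctrl.tip_reach is the distance from the TCP to the fingertips, in m); z points along the fingers, y is the line along which they close (so a half turn about z gives the same grasp; the last joint's range is limited). The gripper opens to 94 mm and grips with 3 to 60 N. Pads are 16 mm wide; open, the fingers measure 119 mm over their backs; the gripper's body (75 mm by 177 mm) begins 78 mm behind the grasp point.
Start: joints at [-0.067, 0.3, 1.521, -0, 1.321, -0.067], TCP at [0.55, -0, 0.23] pointing down, gripper open.
Joint ranges: [-3.03, 3.03], [-0.79, 2.21], [0.23, 2.52], [-1.04, 4.18], [0, 3.07], [-2.55, 2.55]. Speed limits (rad/s): [2.22, 2.22, 2.57, 3.14, 3.14, 3.14].

### API

Orientations are given as [roll, pitch, yaw] about the fixed x, y, z axes, in that order (R = Rz(yaw) Ry(pitch) Rx(roll)).
In Python, from station import ctrl gives the robot as it stands. The module is installed in compiled form; this text tells all that it offers.
- The arm moves only by the tool apply_moves, never from a script. Its argument "deltas" is a list of rows, each a list of 7 numbers: the closure in counts, from 0 (fully open) to 255 (shut), then the shift along the world's x, y, z in cm, then the turn, a rotation vector about the world's x, y, z in rad. In form: [[jaw, tx, ty, tz, ax, ay, az], ...]. A call has 1 to 10 rows; each row shifts and turns the commanded pose from where the row before left it; what a row does not reach is not made up. A row lasts 1/10 s, in which the tool goes at most 50 mm and 8.59 degrees, less where a joint would pass 70% of its speed; a pose out of reach is approached as far as the arm can. A call with a gripper value outside its range is refused whole. The fingers move at their own pace and stop on an object; "grip_force" is the grip in N (left out, the last holds). Time passes only in rows, so rows that do not move let the fingers close. It gives the time, the measured TCP pose, the force, the opening and the grip force at its end, in the units of the state.
- ctrl.get_obs(): the state, without advancing time (a new reading comes with each control period).
- ctrl.camera(name): name is "scene" or "side" or "wrist"; returns a dict with "img" (480x640x3 uint8, red, green, blue), "K" (3x3 intrinsics, pixels), "pose" (4x4, takes a point from camera to world coordinates); the wrist camera has in their place "hand_eye" (4x4, takes a point from camera to tool coordinates, whose origin is the TCP and whose axes are the flange's). Camera axes: x right, y up, looking along -z (the intrinsics and any distortion apply to the point x, -y, -z); pixel columns grow to the right and rows downward; lengths in m; the calibration is good to about 2 mm. A picture is of the moment at which its call begins: read the wrist's pose just before it. There is no depth.
- ctrl.hand_in(): hands the job in; it is judged then, once.
The state is a dict: "time_s": time; "qpos": joint angles; "joint_vel": joint speeds; "tau": joint torques, N m; "ee_pos": TCP position; "eef_rot": TCP orientation; "force": force on the tool from outside, world axes, zero at the start; "moment": the same for the moment, N m; "grip_width": finger opening in m; "grip_force": force on a finger pad.
Only numpy, scipy, OpenCV 4.12 (cv2) and the standard library are available. Lean on these libraries where they do the work, as an engineer would, in place of code of your own. Each camera call takes 0.05 s, during which the arm holds its last target. There are 200 camera calls.

### The job

Take the yellow-handled rod and, with its steel shaft under the tail of the orange pawl on the little transformer lift, flick the pawl up and right back, gently and without touching it with the gripper. Then lower the transformer slowly by its black knob until it sits on the chassis floor without being rammed down. Leave the pawl swung back, the rod lying on the black mat and the other things on the bench where they are.

Things in the scene. Friction and masses are not known exactly. Their poses are not given: they have to be found in the camera images.
- stand: Lift's grey base plate, fixed on the bench, 220 (x) x 225 (y) x 12 mm; origin at the centre of its underside; x away from the front, y left, z up. Two 18 mm posts at x +85, y +-30, up to z 300 mm, carry the lift head (pawl and load), which is clamped by hand at any height within 14 mm above or below the heights given: no reading tells it, find the pawl's height by feel or sight.
- chassis_floor (a point): Centre of the upper face of the floor of the black open chassis box on the base plate (stand's x -10, y +60, z 16 mm), on which the transformer's foot is to sit. The box is 130 (x) x 105 (y) mm, walls 4 mm thick, rim 36 mm above the floor.
- under_tail (a point): Point on the base plate's upper face straight below the free front end of the orange pawl's tail (stand's x -30, y -75, z 12 mm). The latched tail is a level bar running from here to +x, 16 mm wide (y), 5 mm thick, its underside 133 mm (+-14, see stand) above this point; clear space below, in front and beside it for 50 mm in x; then a blue cheek plate at y -93 mm.
- pawl (a joint): Angle of the orange pawl (rad): 0 latched in the rack, free above about 0.32, right back above 0.42, hard stop at 0.52. Its pin lies along the stand's y, 76 mm behind (+x) the tail's front end; lifting the tail swings it back (65 mm from the pin: 27 mm for 0.42). The pin is stiff (0.12 N m, 1.9 N at 65 mm), so it stays where left. Over 5 N from the rod bends it.
- load: Transformer (dark core 66 x 50 x 50 mm, yellow coil, foot 74 x 60 mm) on the lift's red arm, 0.8 kg; origin: centre of the foot's underside, axes as the stand's. Runs straight up and down over the chassis floor, from 33-79 mm above it. Sleeve drag (14 N) holds it: push down with 4 to 9 N. Latched, it stops within 26 mm. Over 30 N on pawl or chassis, or 0.12 m/s, is too rough.
- knob_top (a point): Centre of the top of the black round knob on the load's red arm, 118 mm above the foot's underside; 30 mm across, 24 mm tall, on a 16 mm thick stem; the arm's upper face lies 36 mm below the knob's top. The posts and top bar (up to z 305 mm) stand 78 mm behind it (+x).
- rod: The loose rod, 0.12 kg: a yellow handle 80 x 16 x 26 mm (x, y, z) and a steel shaft 8 mm thick along +x. Origin on the handle's underside below the centre of mass (within 5 mm); the handle runs from x -55 to +25 mm, the shaft from there to its tip at x +85 mm, its axis 13 mm above the origin.
- mat: Black rubber mat, fixed, 260 (x) x 150 (y) x 4 mm, on which the rod lies; origin at the centre of its underside.
- bin: Blue parts bin, fixed, 200 x 130 x 50 mm; origin at the centre of its underside. A bystander.
- multimeter: Yellow multimeter lying flat, 145 x 78 x 34 mm, loose; origin under its centre. Leave it.
- spool: Steel-grey solder spool, 60 mm across, 46 mm tall, loose; origin under its centre. Leave it.
- heatsink: Finned aluminium heatsink, 70 x 50 x 30 mm, loose; origin under its centre. Leave it.
- driver: Red-handled screwdriver, loose, lying; leave it.
- flux: White flux bottle, 44 mm across, 100 mm tall, loose; origin under its centre. Leave it.
- capacitor: Blue capacitor can, 35 mm across, 50 mm tall, loose; origin under its centre. Leave it.
Not all that is in view belongs to the job. There is more than one size of the rod; the one meant has the size given above.

How it is judged:
By the outcome, as a careful person would: the job done as asked, in the order asked, and still so for the second after the job is handed in, with the robot touching nothing.
It also fails if it takes over 72 s, if anything falls off the work surface, if the arm or the gripper's body presses on something with over 40 N, if the wrist force passes 120 N, or if a joint passes its speed limit or range.

## Working session

There is one attempt and no reset: what is moved stays moved. The work goes in short steps, Python scripts to look and compute and a tool call to move; the robot and the scene stay as the last step left them, time stands still between calls to the robot, and variables do not carry over. Pictures are saved under pics/ and viewed, at most 10 in all, crops included, and the job is handed in when it is done.

Besides the shell and the picture viewer there is one more tool, called in YAML: its name, and indented under it one key for each argument. apply_moves: Moves the arm, as the interface text tells. Its arguments: {"type":"object","properties":{"deltas":{"type":"array"},"grip_force":{"type":"number"}},"required":["deltas"]}

```bash
mkdir -p pics; cat > h.py <<'E'
import numpy as np, cv2
from station import ctrl
def save(name,fn):
    c=ctrl.camera(name); cv2.imwrite('pics/'+fn,c['img'][:,:,::-1]); np.savez('pics/'+fn+'.npz',K=c['K'],pose=c['pose'] if 'pose' in c else c['hand_eye'],img=c['img'],ks=list(map(str,c.keys()))); return c
def ray(K,P,u,v):
    d=np.array([(u-K[0,2])/K[0,0],-(v-K[1,2])/K[1,1],-1.]); return P[:3,3],P[:3,:3]@d
def plane(K,P,u,v,z):
    o,d=ray(K,P,u,v); return o+d*(z-o[2])/d[2]
def tri(*rs):
    A=0;b=0
    for o,d in rs:
        d=d/np.linalg.norm(d);M=np.eye(3)-np.outer(d,d);A=A+M;b=b+M@o
    return np.linalg.solve(A,b)
def ld(fn):
    z=np.load('pics/'+fn+'.npz'); return z['K'],z['pose'],z['img']
E
python3 - <<'E'
from h import *
for n in('scene','side'):
    c=save(n,n+'1.png'); print(n,list(c),c['K'],c['pose'].round(3))
a=ctrl.camera; print(ctrl.get_obs())
E
```

```text
scene ['img', 'K', 'pose'] [[553.86969072   0.         325.56256874]
 [  0.         553.86969072 240.57628157]
 [  0.           0.           1.        ]] [[-0.323 -0.764  0.558  1.323]
 [ 0.946 -0.252  0.202  0.296]
 [-0.014  0.594  0.805  1.299]
 [ 0.     0.     0.     1.   ]]
side ['img', 'K', 'pose'] [[580.71917511   0.         329.21848128]
 [  0.         580.71917511 244.07728239]
 [  0.           0.           1.        ]] [[ 0.942  0.177 -0.283  0.12 ]
 [-0.334  0.5   -0.799 -1.157]
 [-0.     0.848  0.531  0.93 ]
 [ 0.     0.     0.     1.   ]]
{'time_s': 0.1, 'qpos': array([-6.66109304e-02,  3.00399422e-01,  1.52149855e+00,  1.43356127e-05,
        1.32068791e+00, -6.66296379e-02]), 'joint_vel': array([ 2.82067023e-05, -2.12960154e-03, -1.38152425e-03,  8.37313889e-05,
        1.17272994e-03,  3.20573845e-04]), 'tau': array([ 1.84928511e-03, -5.32644153e+01, -3.53284299e+01,  7.10431044e-02,
        2.34944851e-02, -7.30603051e-05]), 'ee_pos': array([5.49800965e-01, 7.75176017e-06, 2.29960543e-01]), 'eef_rot': array([-3.14060255e+00, -7.99851307e-05,  1.57081144e+00]), 'force': array([-0.15660927,  0.6327933 , -0.05545413]), 'moment': array([ 0.01106257, -0.03424088, -0.01126506]), 'grip_force': 0.0, 'grip_width': 0.0944820448543619}
```

View pics/scene1.png

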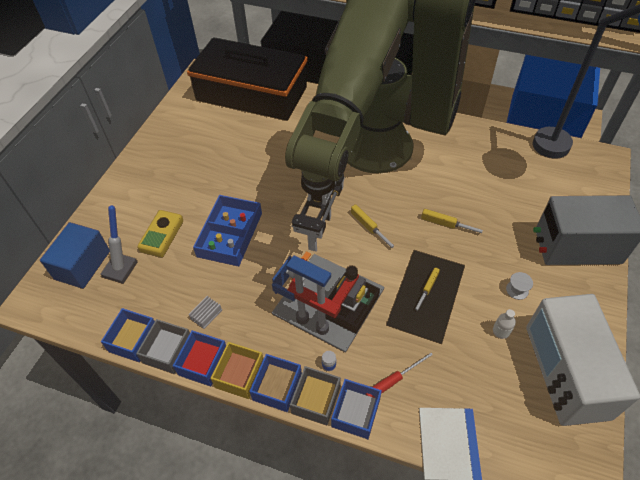

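View pics/side1.png

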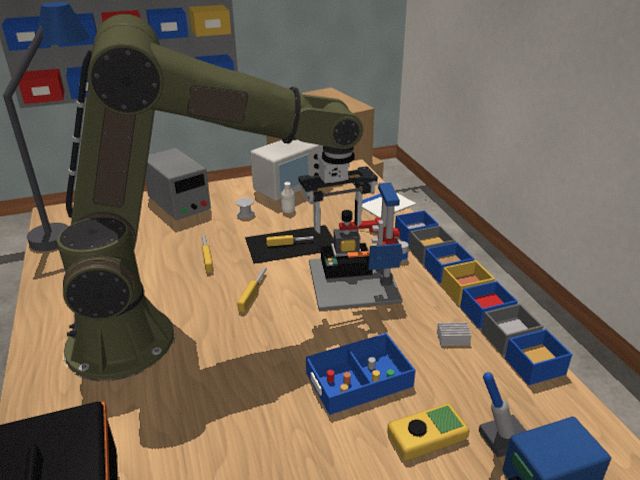

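Yellow-handled rods: scene pixels (372,227), (451,222) and (428,290). The last lies on the black mat. I'll check sizes with an enlarged crop.

```bash
python3 - <<'E'
from h import *
K,P,im=ld('scene1.png')
cv2.imwrite('pics/crop1.png',cv2.resize(im[195:355,260:500,::-1],None,fx=3.3,fy=3.3,interpolation=cv2.INTER_CUBIC))
K2,P2,im2=ld('side1.png')
cv2.imwrite('pics/crop2.png',cv2.resize(im2[170:310,235:435,::-1],None,fx=4,fy=4,interpolation=cv2.INTER_CUBIC))
for n,(K,P,im) in (('sc',(K,P,im)),('sd',(K2,P2,im2))):
    h=cv2.cvtColor(im,cv2.COLOR_RGB2HSV)
    m=cv2.inRange(h,(20,130,90),(32,255,255))
    k,l,s,c=cv2.connectedComponentsWithStats(m)
    for i in range(1,k):
        if 40<s[i,4]<2000:
            pts=np.argwhere(l==i)[:,::-1].astype(np.float32)
            r=cv2.boxPoints(cv2.minAreaRect(pts)); 
            e=[(r[0]+r[1])/2,(r[2]+r[3])/2] if np.linalg.norm(r[0]-r[1])<np.linalg.norm(r[1]-r[2]) else [(r[1]+r[2])/2,(r[3]+r[0])/2]
            w=[plane(K,P,*q,.02) for q in e]; print(n,c[i].round(),s[i,4],[q.round(1).tolist() for q in e],[q.round(3)[:2].tolist() for q in w],np.linalg.norm(w[0]-w[1]).round(3))
E
```

```text
sc [363. 218.] 314 [[351.5, 206.5], [375.0, 230.0]] [[0.291, 0.007], [0.355, 0.098]] 0.111
sc [439. 218.] 374 [[421.70001220703125, 213.10000610351562], [455.6000061035156, 223.3000030517578]] [[0.25, 0.212], [0.257, 0.315]] 0.103
sc [162. 233.] 928 [[173.8000030517578, 210.6999969482422], [147.10000610351562, 255.1999969482422]] [[0.473, -0.495], [0.643, -0.489]] 0.17
sc [431. 279.] 172 [[437.20001220703125, 267.6000061035156], [424.6000061035156, 292.79998779296875]] [[0.427, 0.297], [0.517, 0.282]] 0.091
sc [361. 293.] 79 [[365.1000061035156, 285.70001220703125], [356.5, 300.1000061035156]] [[0.546, 0.125], [0.596, 0.116]] 0.051
sc [129. 334.] 534 [[136.8000030517578, 320.20001220703125], [120.69999694824219, 347.6000061035156]] [[0.834, -0.41], [0.916, -0.409]] 0.081
sc [235. 369.] 1068 [[243.39999389648438, 346.20001220703125], [228.1999969482422, 392.1000061035156]] [[0.814, -0.115], [0.935, -0.102]] 0.122
sc [314. 394.] 819 [[320.20001220703125, 379.79998779296875], [310.3999938964844, 409.20001220703125]] [[0.836, 0.097], [0.911, 0.099]] 0.076
sd [209.  20.] 970 [[229.39999389648438, 18.5], [190.0, 21.399999618530273]] [[0.98, 3.591], [0.676, 3.585]] 0.305
sd [280. 240.] 249 [[292.79998779296875, 239.10000610351562], [266.20001220703125, 241.1999969482422]] [[0.513, 0.276], [0.435, 0.291]] 0.079
sd [348. 245.] 153 [[355.0, 245.5], [341.0, 245.5]] [[0.675, 0.18], [0.636, 0.194]] 0.041
sd [207. 259.] 197 [[205.3000030517578, 245.10000610351562], [209.1999969482422, 272.29998779296875]] [[0.261, 0.33], [0.248, 0.186]] 0.144
sd [463. 278.] 996 [[482.8999938964844, 263.70001220703125], [444.8999938964844, 290.5]] [[0.978, -0.029], [0.815, -0.104]] 0.179
sd [247. 296.] 337 [[256.20001220703125, 281.1000061035156], [238.1999969482422, 310.5]] [[0.359, 0.102], [0.288, -0.006]] 0.129
sd [375. 375.] 57 [[375.5, 371.0], [375.5, 380.0]] [[0.527, -0.315], [0.516, -0.339]] 0.027
```

View pics/crop1.png

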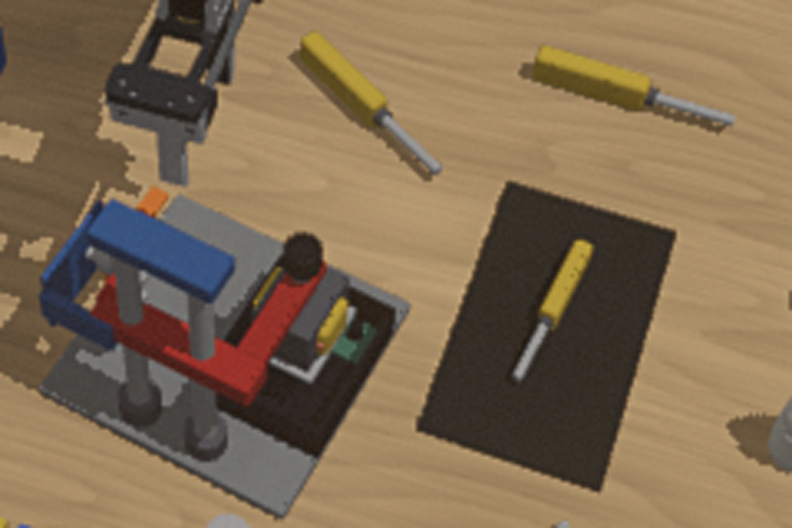

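View pics/crop2.png

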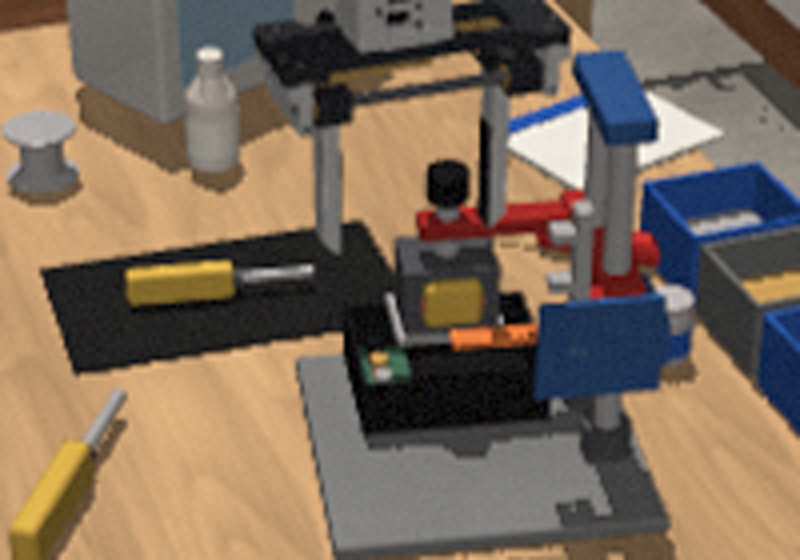

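The mat rod's handle measures about 80 mm (scene pixel 431,279), the others over 105 mm, so the mat rod is the one meant. The crops show the plate corners, the knob and the orange tail.

```bash
python3 - <<'E'
from h import *
K,P,im=ld('scene1.png');K2,P2,im2=ld('side1.png')
A=lambda x,y:(260+x/3.3,195+y/3.3)
B=lambda x,y:(235+x/4,170+y/4)
print('scene corners',[plane(K,P,*A(*q),.012).round(3)[:2].tolist() for q in((40,388),(283,514),(409,303))])
print('side corners',[plane(K2,P2,*B(*q),.012).round(3)[:2].tolist() for q in((300,357),(340,550),(668,520))])
print('mat sc',[plane(K,P,*A(*q),.004).round(3)[:2].tolist() for q in((508,182),(676,234),(601,490),(417,430))])
t=lambda a,b:tri(ray(K,P,*A(*a)),ray(K2,P2,*B(*b))).round(4)
print('knob mid',t((301,256),(447,184)))
print('tail tip mid',t((158,197),(453,338)))
print('rod tip',t((517,379),(313,270)))
print('rod handle top rear',t((580,243),(128,268)))
print('top bar: left end',t((220,285),(602,78)))
for n,I in(('sc',im),('sd',im2)):
    h=cv2.cvtColor(I,cv2.COLOR_RGB2HSV);m=cv2.inRange(h,(5,170,120),(16,255,255))
    m[:170]=0;m[310:]=0;ys,xs=np.nonzero(m);s=(xs>260)&(xs<400);print(n,s.sum(),xs[s].min(),xs[s].max(),ys[s].min(),ys[s].max())
E
```

```text
scene corners [[0.698, -0.085], [0.74, 0.132], [0.528, 0.173]]
side corners [[0.532, 0.166], [0.487, -0.053], [0.697, -0.094]]
mat sc [[0.378, 0.221], [0.386, 0.369], [0.64, 0.357], [0.635, 0.209]]
knob mid [0.6151 0.102  0.1728]
tail tip mid [ 0.5729 -0.0249  0.1364]
rod tip [0.5743 0.2726 0.0162]
rod handle top rear [0.4393 0.294  0.0318]
top bar: left end [0.7067 0.0696 0.2524]
sc 43 292 310 252 280
sd 95 348 368 251 257
```

Stand: centre about (0.614, 0.040), yaw about -0.18. Rod origin is about (0.490, 0.286), yaw about -0.16. Tail tip is about (0.572, -0.027, 0.136) and the knob top about z 0.185. Next, move over the rod.

apply_moves:
  deltas:
    - [0,-0.6,2.86,0,0,0,0.14]
    - [0,-0.6,2.86,0,0,0,0.14]
    - [0,-0.6,2.86,0,0,0,0.14]
    - [0,-0.6,2.86,0,0,0,0.14]
    - [0,-0.6,2.86,0,0,0,0.14]
    - [0,-0.6,2.86,0,0,0,0.14]
    - [0,-0.6,2.86,0,0,0,0.14]
    - [0,-0.6,2.86,0,0,0,0.14]
    - [0,-0.6,2.86,0,0,0,0.14]
    - [0,-0.6,2.86,0,0,0,0.14]
  grip_force: 35

```text
time_s: 1.1
ee_pos: [0.4895, 0.2871, 0.2301]
eef_rot: [-3.141, -0.0, 2.977]
force: [0.0, 0.2, 0.7]
grip_width: 0.0941
grip_force: 0.0
```

apply_moves:
  deltas:
    - [0,0,0,-2,0,0,0]
    - [0,0,0,-2,0,0,0]
    - [0,0,0,-2,0,0,0]
    - [0,0,0,-2,0,0,0]
    - [0,0,0,0,0,0,0]
    - [0,0,0,0,0,0,0]

```text
time_s: 1.7
ee_pos: [0.49, 0.286, 0.1508]
eef_rot: [-3.141, -0.0, 2.971]
force: [-0.2, 0.2, 0.2]
grip_width: 0.0942
grip_force: 0.0
```

```bash
cat >> h.py <<'E'
from scipy.spatial.transform import Rotation as Ro
def wrist(fn):
    o=ctrl.get_obs(); c=ctrl.camera('wrist'); T=np.eye(4);T[:3,:3]=Ro.from_euler('xyz',o['eef_rot']).as_matrix();T[:3,3]=o['ee_pos']
    P=T@c['hand_eye']; cv2.imwrite('pics/'+fn,c['img'][:,:,::-1]); np.savez('pics/'+fn+'.npz',K=c['K'],pose=P,img=c['img']); return o,c['K'],P,c['img']
E
python3 - <<'E'
from h import *
o,K,P,im=wrist('w1.png');print(o['ee_pos'],o['eef_rot'],P.round(3))
h=cv2.cvtColor(im,cv2.COLOR_RGB2HSV)
m=cv2.inRange(h,(20,130,90),(32,255,255))
k,l,s,c=cv2.connectedComponentsWithStats(m);i=1+s[1:,4].argmax()
r=cv2.boxPoints(cv2.minAreaRect(np.argwhere(l==i)[:,::-1].astype(np.float32)))
print(r,[plane(K,P,*q,.03).round(4) for q in r])
E
```

```text
[0.49004141 0.28599936 0.15077899] [-3.14133021e+00 -3.06631830e-04  2.97076101e+00] [[ 0.171 -0.956 -0.239  0.42 ]
 [ 0.985  0.166  0.041  0.299]
 [ 0.    -0.242  0.97   0.304]
 [ 0.     0.     0.     1.   ]]
[[307. 156.]
 [332. 156.]
 [332. 275.]
 [307. 275.]] [array([0.4311, 0.2893, 0.03  ]), array([0.4338, 0.3048, 0.03  ]), array([0.5117, 0.2919, 0.03  ]), array([0.5088, 0.2752, 0.03  ])]
```

View pics/w1.png

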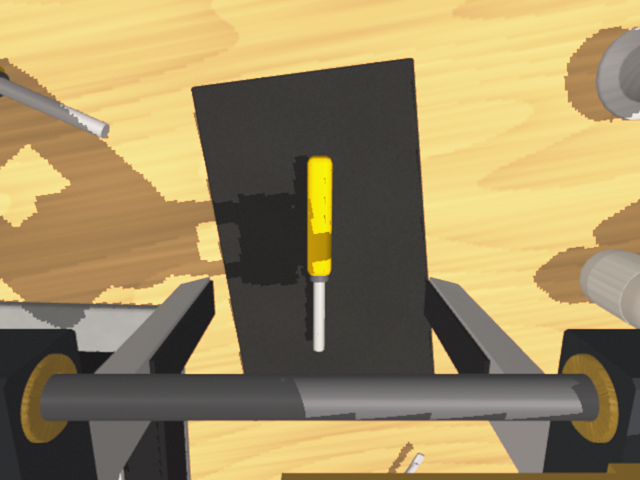

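The rod is on the mat, aligned with the jaws (handle px 307–332 × 156–275). Descend and grip.

apply_moves:
  deltas:
    - [0,-0.4,0.15,-2,0,0,0]
    - [0,0,0,-2,0,0,0]
    - [0,0,0,-2,0,0,0]
    - [0,0,0,-2,0,0,0]
    - [0,0,0,-2,0,0,0]
    - [0,0,0,-1.3,0,0,0]
    - [0,0,0,-0.5,0,0,0]
    - [0,0,0,0,0,0,0]
    - [0,0,0,0,0,0,0]

```text
time_s: 2.65
ee_pos: [0.4865, 0.2878, 0.0334]
eef_rot: [3.141, 0.001, 2.971]
force: [-0.2, -0.2, 0.1]
grip_width: 0.0941
grip_force: 0.0
```

apply_moves:
  deltas:
    - [255,0,0,0,0,0,0]
    - [255,0,0,0,0,0,0]
    - [255,0,0,0,0,0,0]
    - [255,0,0,0,0,0,0]
    - [255,0,0,0,0,0,0]
    - [255,0,0,0,0,0,0]
    - [255,0,0,0,0,0,0]
    - [255,0,0,0,0,0,0]

```text
time_s: 3.45
ee_pos: [0.486, 0.2875, 0.0324]
eef_rot: [-3.142, -0.0, 2.971]
force: [0.2, -0.3, -0.1]
grip_width: 0.0335
grip_force: 0.0
```

apply_moves:
  deltas:
    - [255,0,0,0,0,0,0]
    - [255,0,0,0,0,0,0]
    - [255,0,0,0,0,0,0]
    - [255,0,0,0,0,0,0]
    - [255,0,0,0,0,0,0]

```text
time_s: 3.95
ee_pos: [0.486, 0.2875, 0.0324]
eef_rot: [-3.142, -0.0, 2.971]
force: [-0.0, -0.2, -0.6]
grip_width: 0.0156
grip_force: 35.0
```

apply_moves:
  deltas:
    - [255,0,0,0.5,0,0,0]
    - [255,0,0,1,0,0,0]
    - [255,-0.3,0,2,0,0,0]
    - [255,-0.5,0,2,0,0,0]
    - [255,-0.5,-0.5,2,0,0,0]
    - [255,-0.5,-1,1.5,0,0,0]
    - [255,-0.5,-2,0.9,0,0,0]
    - [255,0,-2,0,0,0,0]
    - [255,0,-2,0,0,0,0]
    - [255,0,-2,0,0,0,0]

```text
time_s: 4.95
ee_pos: [0.463, 0.1918, 0.1324]
eef_rot: [3.141, 0.001, 2.971]
force: [1.1, 0.3, -0.7]
grip_width: 0.0158
grip_force: 35.0
```

apply_moves:
  deltas:
    - [255,0,-2.5,0,0,0,0]
    - [255,0,-2.5,0,0,0,0]
    - [255,0,-2.5,0,0,0,0]
    - [255,0,-2.5,0,0,0,0]
    - [255,0,-2.5,0,0,0,0]
    - [255,0,-2.5,0,0,0,0]
    - [255,0,-2.5,0,0,0,0]
    - [255,0,-1.5,0,0,0,0]
    - [255,0,-1.1,0,0,0,0]
    - [255,0,0,0,0,0,0]

```text
time_s: 5.95
ee_pos: [0.4631, -0.0093, 0.1319]
eef_rot: [3.142, 0.001, 2.97]
force: [0.3, 1.0, -0.3]
grip_width: 0.0161
grip_force: 35.0
```

```bash
python3 - <<'E'
from h import *
print(ctrl.get_obs()['ee_pos'],ctrl.get_obs()['force'])
c=save('side','side2.png');c=save('scene','scene2.png')
K,P,im=ld('side2.png');K2,P2,im2=ld('scene2.png')
a=cv2.resize(im[190:320,275:435,::-1],(640,520),interpolation=cv2.INTER_CUBIC)
cv2.imwrite('pics/crop3.png',a)
a=cv2.resize(im2[195:325,250:410,::-1],(640,520),interpolation=cv2.INTER_CUBIC)
cv2.imwrite('pics/crop3b.png',a)
E
```

```text
[ 0.46309357 -0.00927483  0.13194275] [ 0.29653631  1.01646803 -0.28643735]
```

View pics/crop3.png

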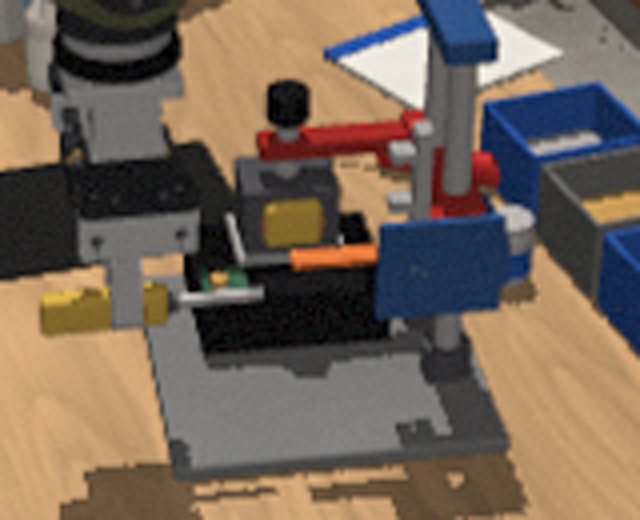

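The rod is level; its tip is at crop (263,293), with the tail's front end at (291,259), so the shaft is below and in front of the tail.

```bash
python3 - <<'E'
from h import *
K,P,im=ld('side2.png')
ex=np.array([np.cos(.171),-np.sin(.171),0]);n=np.array([np.sin(.171),np.cos(.171),0])
tip=np.array([.463+.0832,-.0093-.0145,.1165])
for nm,q in(('rodtip',(263,293)),('tail mid',(291,259)),('tail bottom',(291,268))):
    o,d=ray(K,P,275+q[0]/4,190+q[1]/4); p=o+d*(n@(tip-o))/(n@d); print(nm,p.round(4),'along',ex@(p-tip))
E
```

```text
rodtip [ 0.5529 -0.0249  0.1147] along 0.006756764944789887
tail mid [ 0.5701 -0.0279  0.1382] along 0.024285798731515998
tail bottom [ 0.5702 -0.028   0.1315] along 0.024401917792566098
```

View pics/crop3b.png

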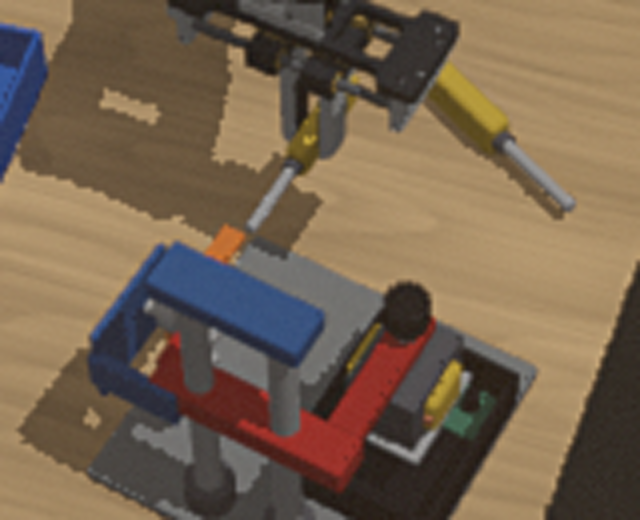

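apply_moves:
  deltas:
    - [255,0.6,-0.1,0,0,0,0]
    - [255,0.6,-0.1,0,0,0,0]
    - [255,0.6,-0.1,0,0,0,0]
    - [255,0.6,-0.1,0,0,0,0]
    - [255,0.6,-0.1,0,0,0,0]
    - [255,0.55,-0.1,0,0,0,0]
    - [255,0,0,0,0,0,0]
    - [255,0,0,0,0,0,0]

```text
time_s: 6.85
ee_pos: [0.4984, -0.0145, 0.1313]
eef_rot: [-3.142, -0.0, 2.971]
force: [0.2, 0.0, -1.9]
grip_width: 0.0156
grip_force: 35.0
```

apply_moves:
  deltas:
    - [255,0,0,0.2,0,0,0]
    - [255,0,0,0.2,0,0,0]
    - [255,0,0,0.2,0,0,0]
    - [255,0,0,0.2,0,0,0]
    - [255,0,0,0,0,0,0]

```text
time_s: 7.35
ee_pos: [0.4986, -0.0145, 0.1399]
eef_rot: [3.142, 0.001, 2.971]
force: [-1.1, -0.3, -1.5]
grip_width: 0.0155
grip_force: 35.0
```

apply_moves:
  deltas:
    - [255,0,0,0.1,0,0,0]
    - [255,0,0,0.1,0,0,0]
    - [255,0,0,0,0,0,0]

```text
time_s: 7.65
ee_pos: [0.4986, -0.0145, 0.1416]
eef_rot: [3.142, 0.0, 2.971]
force: [-0.1, 0.1, -1.7]
grip_width: 0.0156
grip_force: 35.0
```

apply_moves:
  deltas:
    - [255,0,0,0.1,0,0,0]
    - [255,0,0,0.1,0,0,0]
    - [255,0,0,0,0,0,0]

```text
time_s: 7.95
ee_pos: [0.4986, -0.0145, 0.1436]
eef_rot: [3.142, 0.0, 2.971]
force: [0.7, 0.6, -1.2]
grip_width: 0.0159
grip_force: 35.0
```

apply_moves:
  deltas:
    - [255,0,0,0.1,0,0,0]
    - [255,0,0,0.1,0,0,0]
    - [255,0,0,0,0,0,0]

```text
time_s: 8.25
ee_pos: [0.4986, -0.0145, 0.1456]
eef_rot: [3.142, 0.0, 2.971]
force: [-1.0, 0.8, -0.8]
grip_width: 0.0155
grip_force: 35.0
```

apply_moves:
  deltas:
    - [255,0,0,0.1,0,0,0]
    - [255,0,0,0.1,0,0,0]
    - [255,0,0,0,0,0,0]

```text
time_s: 8.55
ee_pos: [0.4985, -0.0145, 0.1475]
eef_rot: [-3.142, -0.0, 2.971]
force: [0.7, 0.5, -1.9]
grip_width: 0.0156
grip_force: 35.0
```

apply_moves:
  deltas:
    - [255,0,0,0.1,0,0,0]
    - [255,0,0,0.1,0,0,0]
    - [255,0,0,0,0,0,0]

```text
time_s: 8.85
ee_pos: [0.4984, -0.0145, 0.1495]
eef_rot: [-3.142, -0.0, 2.971]
force: [-0.2, 0.1, -2.6]
grip_width: 0.0159
grip_force: 35.0
```

```bash
cat >> h.py <<'E'
def orange():
    K,P,im=ld('side_.png')
    h=cv2.cvtColor(im,cv2.COLOR_RGB2HSV);m=cv2.inRange(h,(5,170,120),(16,255,255));m[:150]=0;m[310:]=0;m[:,:330]=0;m[:,400:]=0
    ys,xs=np.nonzero(m); return {int(x):float(ys[xs==x].mean().round(1)) for x in sorted(set(xs))}
E
python3 - <<'E'
from h import *
for i in range(4):
    o=ctrl.get_obs();print(o['force'].round(2),o['moment'].round(3),o['ee_pos'].round(4)); save('side','side_.png')
print(orange())
import shutil;shutil.copy('pics/side_.png.npz','pics/side_b.npz')
shutil.copy('pics/side_.png.npz','pics/keep.npz')
shutil.copy('pics/side1.png.npz','pics/side_.png.npz');print(orange())
shutil.copy('pics/side2.png.npz','pics/side_.png.npz');print(orange())
E
```

```text
[-0.23  0.1  -2.56] [0.136 0.043 0.029] [ 0.4984 -0.0145  0.1495]
[-0.64  0.2  -2.19] [ 0.123  0.063 -0.038] [ 0.4984 -0.0145  0.1494]
[-0.2   1.15 -2.05] [ 0.085  0.016 -0.015] [ 0.4984 -0.0145  0.1494]
[ 0.73 -0.7  -2.58] [ 0.101  0.04  -0.031] [ 0.4984 -0.0145  0.1494]
{348: 253.5, 349: 253.5, 350: 253.5, 351: 253.0, 352: 253.0, 353: 253.5, 354: 253.5, 355: 253.5, 356: 253.0, 357: 253.0, 358: 253.0, 359: 253.0, 360: 253.5, 361: 252.5, 362: 252.5, 363: 252.5, 364: 252.5, 365: 252.5, 366: 252.5, 367: 252.5, 368: 252.5}
{348: 254.5, 349: 254.5, 350: 254.5, 351: 254.5, 352: 254.0, 353: 254.0, 354: 253.5, 355: 253.5, 356: 253.5, 357: 253.5, 358: 253.5, 359: 254.0, 360: 254.0, 361: 253.5, 362: 253.5, 363: 253.0, 364: 253.0, 365: 253.0, 366: 253.0, 367: 253.0, 368: 252.3}
{348: 254.5, 349: 254.0, 350: 254.0, 351: 254.5, 352: 254.0, 353: 254.0, 354: 253.5, 355: 253.5, 356: 253.5, 357: 253.5, 358: 253.5, 359: 247.0, 360: 253.5, 361: 248.9, 362: 253.0, 363: 253.0, 364: 253.0, 365: 253.0, 366: 252.5, 367: 252.5, 368: 252.5}
```

Contact is at TCP z of about 0.148, since the tail's front has risen by about 1 px. Continue raising gently.

apply_moves:
  deltas:
    - [255,0,0,0.2,0,0,0]
    - [255,0,0,0.2,0,0,0]
    - [255,0,0,0.2,0,0,0]
    - [255,0,0,0.2,0,0,0]
    - [255,0,0,0.2,0,0,0]

```text
time_s: 9.55
ee_pos: [0.4985, -0.0145, 0.1597]
eef_rot: [-3.142, 0.0, 2.971]
force: [0.9, -0.2, -3.3]
grip_width: 0.0159
grip_force: 35.0
```

apply_moves:
  deltas:
    - [255,0,0,0.2,0,0,0]
    - [255,0,0,0.2,0,0,0]
    - [255,0,0,0.2,0,0,0]
    - [255,0,0,0.2,0,0,0]
    - [255,0,0,0.2,0,0,0]

```text
time_s: 10.05
ee_pos: [0.4985, -0.0145, 0.1696]
eef_rot: [-3.142, -0.0, 2.971]
force: [0.6, -0.4, -3.9]
grip_width: 0.0159
grip_force: 35.0
```

apply_moves:
  deltas:
    - [255,0,0,0.2,0,0,0]
    - [255,0,0,0.2,0,0,0]
    - [255,0,0,0.2,0,0,0]
    - [255,0,0,0,0,0,0]

```text
time_s: 10.45
ee_pos: [0.4985, -0.0145, 0.1757]
eef_rot: [3.142, 0.0, 2.971]
force: [-1.3, 0.2, -1.7]
grip_width: 0.0157
grip_force: 35.0
```

```bash
python3 - <<'E'
from h import *
o=ctrl.get_obs();print(o['force'].round(2),o['moment'].round(3),o['ee_pos'].round(4))
c=save('side','side_.png');print(orange())
cv2.imwrite('pics/crop4.png',cv2.resize(c['img'][190:320,275:435,::-1],(640,520),interpolation=cv2.INTER_CUBIC))
E
```

```text
[-1.27  0.21 -1.74] [0.111 0.202 0.083] [ 0.4985 -0.0145  0.1757]
{350: 242.5, 351: 243.0, 352: 243.0, 353: 243.5, 354: 244.0, 355: 244.5, 356: 244.5, 357: 245.5, 358: 245.5, 359: 241.8, 360: 246.5, 361: 246.5, 362: 246.5, 363: 247.5, 364: 248.0, 365: 247.5, 366: 248.5, 367: 249.0, 368: 256.8, 372: 220.0}
```

View pics/crop4.png

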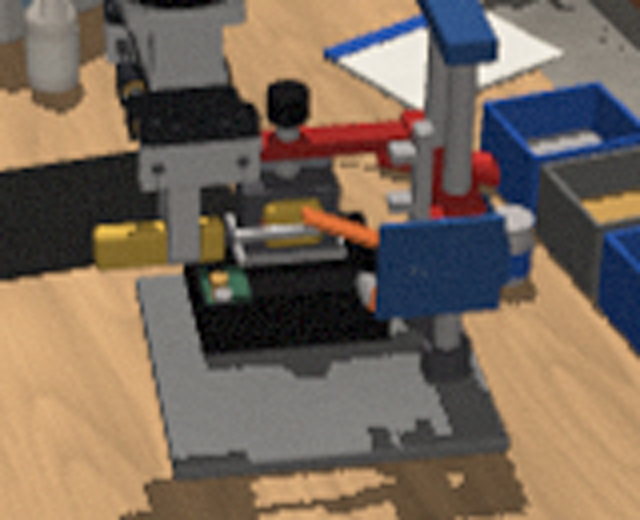

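```bash
cat >> h.py <<'E'
def ang(img=None):
    K,P,im=ld('side_.png');d0=orange()
    ex=np.array([np.cos(.171),-np.sin(.171),0]);n=np.array([np.sin(.171),np.cos(.171),0]);c=np.array([.572,-.027,.136])
    X=[];Z=[]
    for x,y in d0.items():
        if 350<=x<=367 and 235<y<260:
            o,d=ray(K,P,x,y);p=o+d*(n@(c-o))/(n@d);X.append(ex@(p-c));Z.append(p[2])
    X=np.array(X);Z=np.array(Z)
    f=np.polyfit(X,Z,1);k=abs(Z-np.polyval(f,X))<.004;f=np.polyfit(X[k],Z[k],1)
    return -np.arctan(f[0]),X.min(),np.polyval(f,X.min())
E
python3 - <<'E'
from h import *
import shutil
print(ang()); shutil.copy('pics/side_.png.npz','pics/k.npz')
for f in('side1','side2'):
    shutil.copy(f'pics/{f}.png.npz','pics/side_.png.npz');print(ang())
E
```

```text
(np.float64(0.4871187947387493), np.float64(0.003625815784685727), np.float64(0.1729252734094744))
(np.float64(0.020220410568226616), np.float64(0.0043110630559622855), np.float64(0.1383081389431263))
(np.float64(0.0021606562034806234), np.float64(0.004282150728677368), np.float64(0.13849814945386643))
```

The pawl angle reads about 0.47 (swung back, below the hard stop). Lower slightly and back out.

apply_moves:
  deltas:
    - [255,0,0,-0.3,0,0,0]
    - [255,0,0,-0.5,0,0,0]
    - [255,0,0,-0.5,0,0,0]
    - [255,-0.8,0.14,0,0,0,0]
    - [255,-1,0.17,0,0,0,0]
    - [255,-1,0.17,0,0,0,0]
    - [255,-1,0.17,0,0,0,0]
    - [255,0,0,0,0,0,0]

```text
time_s: 11.3
ee_pos: [0.4594, -0.0078, 0.1628]
eef_rot: [3.142, 0.0, 2.971]
force: [0.2, -0.1, -1.6]
grip_width: 0.0155
grip_force: 35.0
```

```bash
python3 - <<'E'
from h import *
o=ctrl.get_obs();print(o['force'].round(2),o['moment'].round(3),o['ee_pos'].round(4))
c=save('side','side_.png');print(ang(),orange())
E
```

```text
[ 0.18 -0.15 -1.58] [ 0.101 -0.082  0.022] [ 0.4594 -0.0078  0.1628]
(np.float64(0.4628740077293467), np.float64(0.003625815784685727), np.float64(0.1718068253015401)) {350: 242.5, 351: 243.0, 352: 244.0, 353: 244.0, 354: 244.5, 355: 245.0, 356: 244.5, 357: 245.5, 358: 240.6, 359: 246.0, 360: 246.5, 361: 246.5, 362: 246.5, 363: 247.5, 364: 248.0, 365: 247.5, 366: 248.5, 367: 249.0, 368: 256.8}
```

apply_moves:
  deltas:
    - [255,0,1.5,0,0,0,0]
    - [255,0,3,0,0,0,0]
    - [255,0,3.5,0,0,0,0]
    - [255,0,3.5,0,0,0,0]
    - [255,0,3.5,0,0,0,0]
    - [255,0,3.5,0,0,0,0]
    - [255,0,3.5,0,0,0,0]
    - [255,0.8,3.5,-1,0,0,0]
    - [255,0.9,2.5,-2,0,0,0]
    - [255,0.9,1.5,-2,0,0,0]

```text
time_s: 12.35
ee_pos: [0.4869, 0.2891, 0.1119]
eef_rot: [3.141, 0.001, 2.972]
force: [0.6, -0.3, -0.4]
grip_width: 0.016
grip_force: 35.0
```

apply_moves:
  deltas:
    - [255,0,0,-2,0,0,0]
    - [255,0,0,-2,0,0,0]
    - [255,0,0,-1.5,0,0,0]
    - [255,0,0,-1,0,0,0]
    - [255,0,0,-0.5,0,0,0]
    - [255,0,0,-0.3,0,0,0]
    - [255,0,0,-0.3,0,0,0]
    - [255,0,0,-0.2,0,0,0]
    - [255,0,0,0,0,0,0]
    - [255,0,0,0,0,0,0]

```text
time_s: 13.35
ee_pos: [0.4866, 0.2871, 0.0347]
eef_rot: [3.141, 0.0, 2.971]
force: [0.6, 1.4, -1.3]
grip_width: 0.0156
grip_force: 35.0
```

apply_moves:
  deltas:
    - [255,0,0,-0.1,0,0,0]
    - [255,0,0,-0.08,0,0,0]
    - [255,0,0,0,0,0,0]
    - [150,0,0,0,0,0,0]
    - [150,0,0,0,0,0,0]
    - [150,0,0,0,0,0,0]
    - [150,0,0,0,0,0,0]
    - [150,0,0,0,0,0,0]

```text
time_s: 14.15
ee_pos: [0.4865, 0.287, 0.0327]
eef_rot: [3.142, 0.0, 2.971]
force: [-0.7, 0.3, 0.6]
grip_width: 0.0384
grip_force: 0.0
```

apply_moves:
  deltas:
    - [150,0,0,0.5,0,0,0]
    - [150,0,0,1,0,0,0]
    - [150,0,0,2,0,0,0]
    - [150,0,0,4,0,0,0]
    - [150,0,0,4,0,0,0]
    - [150,0,0,4,0,0,0]
    - [150,0,0,4,0,0,0]
    - [255,0,0,0.5,0,0,0]
    - [255,0,0,0,0,0,0]

```text
time_s: 15.05
ee_pos: [0.4867, 0.2871, 0.2342]
eef_rot: [3.14, 0.002, 2.971]
force: [-0.2, -0.8, -0.2]
grip_width: 0.0259
grip_force: 0.0
```

```bash
python3 - <<'E'
from h import *
o,K,P,im=wrist('w2.png');print(o['ee_pos'],o['grip_width'],o['force'])
h=cv2.cvtColor(im,cv2.COLOR_RGB2HSV)
m=cv2.inRange(h,(20,130,90),(32,255,255))
k,l,s,c=cv2.connectedComponentsWithStats(m)
for i in range(1,k):
    if s[i,4]>300:
        r=cv2.boxPoints(cv2.minAreaRect(np.argwhere(l==i)[:,::-1].astype(np.float32)));print([plane(K,P,*q,.03).round(3)[:2].tolist() for q in r])
# knob in scene/side: dark blob near expected
exp=np.array([.6148,.1013,.173])
rs=[]
for n in('scene','side'):
    c=save(n,n+'3.png');K,P=c['K'],c['pose'];q=P[:3,:3].T@(exp-P[:3,3]);u=K[0,0]*q[0]/-q[2]+K[0,2];v=K[1,1]*q[1]/q[2]+K[1,2]
    u,v=int(u),int(v);w=c['img'][v-14:v+14,u-14:u+14];m=(w.max(2)<60).astype(np.uint8)
    k,l,s,ce=cv2.connectedComponentsWithStats(m);i=l[14,14] or 1+s[1:,4].argmax();print(n,u,v,s[i],ce[i])
    rs.append(ray(K,P,u-14+s[i,0]+(s[i,2]-1)/2,v-14+s[i,1]+(s[i,3]-1)/2))
print('knob mid',tri(*rs))
save('side','side_.png');print(ang())
E
```

```text
[0.48666921 0.28710565 0.23424645] 0.025904037958879786 [-0.18635008 -0.80113007 -0.24226243]
[[0.331, 0.051], [0.313, 0.067], [0.346, 0.116], [0.364, 0.1]]
[[0.431, 0.29], [0.434, 0.305], [0.513, 0.292], [0.51, 0.275]]
[[0.689, 0.163], [0.596, 0.187], [0.6, 0.203], [0.692, 0.179]]
[[0.622, 0.331], [0.624, 0.347], [0.72, 0.338], [0.718, 0.322]]
[[0.702, -0.013], [0.685, -0.007], [0.77, 0.473], [0.788, 0.472]]
scene 350 272 [  4   8  18  20 154] [14.26623377 14.91558442]
side 346 215 [ 10   9  10  12 104] [14.49038462 14.60576923]
knob mid [0.61899396 0.10055794 0.17159   ]
(np.float64(0.4555562952297789), np.float64(0.003625815784685727), np.float64(0.17194826994086254))
```

The rod is back on the mat. Now go above the knob (about 0.616, 0.101, top about 0.185) with the jaws shut.

apply_moves:
  deltas:
    - [255,0,-1.5,0,0,0,0]
    - [255,0,-3,0,0,0,0]
    - [255,0,-3.5,0,0,0,0]
    - [255,1,-3.5,0,0,0,0]
    - [255,2.5,-3.1,0,0,0,0]
    - [255,3,-2.5,0,0,0,0]
    - [255,3,-1.5,0,0,0,0]
    - [255,2,0,0,0,0,0]
    - [255,1.4,0,0,0,0,0]
    - [255,0,0,0,0,0,0]

```text
time_s: 16.25
ee_pos: [0.616, 0.0998, 0.2313]
eef_rot: [-3.141, -0.002, 2.97]
force: [-0.8, -0.3, 0.2]
grip_width: 0.0003
grip_force: 0.0
```

apply_moves:
  deltas:
    - [255,0,0,-0.5,0,0,0]
    - [255,0,0,-0.5,0,0,0]
    - [255,0,0,-0.4,0,0,0]
    - [255,0,0,0,0,0,0]
    - [255,0,0,0,0,0,0]

```text
time_s: 16.75
ee_pos: [0.6153, 0.1011, 0.2188]
eef_rot: [3.142, 0.0, 2.971]
force: [-0.8, 0.2, -0.4]
grip_width: 0.0005
grip_force: 0.0
```

```bash
python3 - <<'E'
from h import *
o=ctrl.get_obs();print(o['force'].round(2),o['moment'].round(3),o['ee_pos'].round(4),o['grip_width'])
c=save('side','side4.png');d=save('scene','scene4.png')
a=cv2.resize(c['img'][160:280,290:410,::-1],(400,400),interpolation=cv2.INTER_CUBIC)
b=cv2.resize(d['img'][200:320,290:410,::-1],(400,400),interpolation=cv2.INTER_CUBIC)
cv2.imwrite('pics/crop5.png',np.hstack([a,b]))
E
```

```text
[-0.77  0.25 -0.43] [ 0.069 -0.042  0.055] [0.6153 0.1011 0.2188] 0.0005374489194391652
```

View pics/crop5.png

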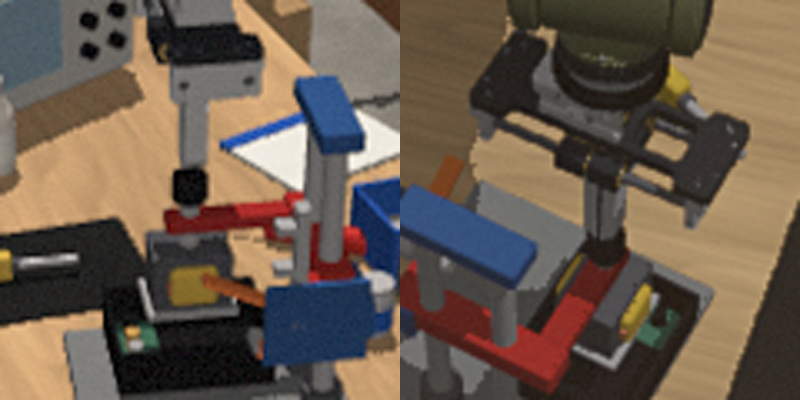

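The closed fingers are centred over the knob in both views, the pawl is swung back and the body is clear of the posts. Press down gently.

apply_moves:
  deltas:
    - [255,0,0,-0.3,0,0,0]
    - [255,0,0,-0.3,0,0,0]
    - [255,0,0,-0.3,0,0,0]
    - [255,0,0,-0.2,0,0,0]

```text
time_s: 17.25
ee_pos: [0.6155, 0.101, 0.2079]
eef_rot: [3.142, 0.0, 2.971]
force: [-2.0, -0.4, 6.7]
grip_width: 0.0002
grip_force: 3.3
```

apply_moves:
  deltas:
    - [255,0,0,-0.2,0,0,0]
    - [255,0,0,-0.2,0,0,0]
    - [255,0,0,-0.2,0,0,0]
    - [255,0,0,-0.2,0,0,0]
    - [255,0,0,-0.2,0,0,0]

```text
time_s: 17.75
ee_pos: [0.6155, 0.101, 0.1982]
eef_rot: [3.141, 0.001, 2.971]
force: [-1.5, -0.3, 7.3]
grip_width: 0.0005
grip_force: 3.3
```

apply_moves:
  deltas:
    - [255,0,0,-0.2,0,0,0]
    - [255,0,0,-0.2,0,0,0]
    - [255,0,0,-0.2,0,0,0]
    - [255,0,0,-0.2,0,0,0]
    - [255,0,0,-0.2,0,0,0]

```text
time_s: 18.25
ee_pos: [0.6155, 0.101, 0.1881]
eef_rot: [3.141, 0.001, 2.971]
force: [-2.0, 0.1, 7.3]
grip_width: 0.0006
grip_force: 3.3
```

apply_moves:
  deltas:
    - [255,0,0,-0.2,0,0,0]
    - [255,0,0,-0.2,0,0,0]
    - [255,0,0,-0.2,0,0,0]
    - [255,0,0,-0.2,0,0,0]
    - [255,0,0,-0.2,0,0,0]

```text
time_s: 18.75
ee_pos: [0.6155, 0.101, 0.1781]
eef_rot: [3.141, 0.0, 2.971]
force: [-3.1, -0.1, 7.2]
grip_width: 0.0005
grip_force: 3.3
```

apply_moves:
  deltas:
    - [255,0,0,-0.2,0,0,0]
    - [255,0,0,-0.2,0,0,0]
    - [255,0,0,-0.2,0,0,0]
    - [255,0,0,-0.2,0,0,0]
    - [255,0,0,-0.2,0,0,0]

```text
time_s: 19.25
ee_pos: [0.6155, 0.101, 0.1681]
eef_rot: [3.141, 0.0, 2.971]
force: [-2.7, -1.1, 6.1]
grip_width: 0.0004
grip_force: 3.3
```

apply_moves:
  deltas:
    - [255,0,0,-0.1,0,0,0]
    - [255,0,0,-0.1,0,0,0]
    - [255,0,0,-0.1,0,0,0]
    - [255,0,0,-0.1,0,0,0]

```text
time_s: 19.65
ee_pos: [0.6155, 0.101, 0.1641]
eef_rot: [3.141, 0.0, 2.971]
force: [-2.7, -0.3, 6.0]
grip_width: 0.0004
grip_force: 3.2
```

apply_moves:
  deltas:
    - [255,0,0,-0.1,0,0,0]
    - [255,0,0,-0.05,0,0,0]

```text
time_s: 19.85
ee_pos: [0.6155, 0.101, 0.1626]
eef_rot: [3.141, 0.0, 2.971]
force: [-2.3, -0.1, 6.6]
grip_width: 0.0003
grip_force: 3.1
```

apply_moves:
  deltas:
    - [255,0,0,-0.05,0,0,0]
    - [255,0,0,-0.05,0,0,0]

```text
time_s: 20.05
ee_pos: [0.6155, 0.101, 0.1616]
eef_rot: [3.141, 0.0, 2.971]
force: [-1.4, -0.5, 6.1]
grip_width: 0.0004
grip_force: 3.1
```

apply_moves:
  deltas:
    - [255,0,0,-0.05,0,0,0]
    - [255,0,0,-0.05,0,0,0]

```text
time_s: 20.25
ee_pos: [0.6155, 0.101, 0.1606]
eef_rot: [3.141, 0.0, 2.971]
force: [-2.6, -0.1, 6.1]
grip_width: 0.0004
grip_force: 3.1
```

apply_moves:
  deltas:
    - [255,0,0,-0.05,0,0,0]
    - [255,0,0,-0.05,0,0,0]

```text
time_s: 20.45
ee_pos: [0.6155, 0.101, 0.1596]
eef_rot: [3.141, 0.0, 2.971]
force: [-2.4, -0.3, 6.3]
grip_width: 0.0005
grip_force: 3.1
```

apply_moves:
  deltas:
    - [255,0,0,-0.05,0,0,0]
    - [255,0,0,0,0,0,0]

```text
time_s: 20.65
ee_pos: [0.6155, 0.101, 0.1593]
eef_rot: [3.141, 0.001, 2.971]
force: [-3.9, -0.0, 7.3]
grip_width: 0.0007
grip_force: 3.7
```

apply_moves:
  deltas:
    - [255,0,0,-0.03,0,0,0]
    - [255,0,0,0,0,0,0]

```text
time_s: 20.85
ee_pos: [0.6155, 0.101, 0.1592]
eef_rot: [3.141, 0.001, 2.971]
force: [-4.7, -0.3, 9.4]
grip_width: 0.0005
grip_force: 4.9
```

apply_moves:
  deltas:
    - [255,0,0,-0.03,0,0,0]
    - [255,0,0,0,0,0,0]

```text
time_s: 21.05
ee_pos: [0.6156, 0.101, 0.1593]
eef_rot: [3.141, 0.001, 2.971]
force: [-5.2, -1.4, 11.7]
grip_width: 0.0006
grip_force: 6.0
```

The load is seated: position stalled at fingertip height 0.134, which matches 16+118 mm, with the force rising. Retreat upward, then check.

apply_moves:
  deltas:
    - [255,0,0,0.1,0,0,0]
    - [255,0,0,0.2,0,0,0]
    - [255,0,0,0.5,0,0,0]
    - [255,0,0,1.5,0,0,0]
    - [255,0,0,3,0,0,0]
    - [255,0,0,3,0,0,0]
    - [255,-2,0,3,0,0,0]
    - [255,-3,0,3,0,0,0]
    - [255,-3,0,0,0,0,0]
    - [255,0,0,0,0,0,0]

```text
time_s: 22.05
ee_pos: [0.5336, 0.1012, 0.3037]
eef_rot: [3.141, 0.003, 2.971]
force: [0.5, -0.4, -1.3]
grip_width: 0.0009
grip_force: 0.0
```

```bash
python3 - <<'E'
from h import *
print(ctrl.get_obs()['force'].round(1))
c=save('side','side_.png');print(ang())
cv2.imwrite('pics/crop6.png',cv2.resize(c['img'][160:310,235:435,::-1],(800,600),interpolation=cv2.INTER_CUBIC))
E
```

```text
[ 0.5 -0.4 -1.3]
(np.float64(0.47513037757655296), np.float64(0.003625815784685727), np.float64(0.17321512124296554))
```

View pics/crop6.png

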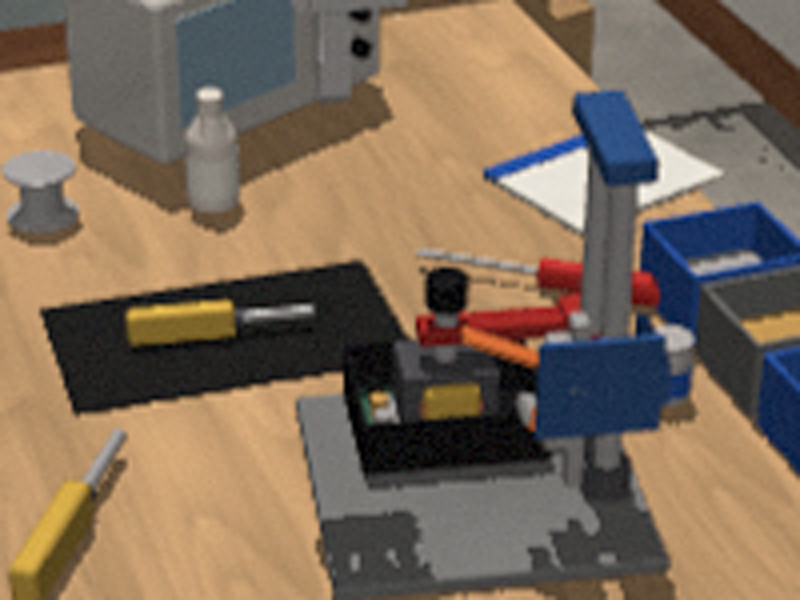

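The transformer sits down in the chassis, the pawl is swung back (orange at 500,345), the rod is on the mat (220,322), and the other things in this crop have not moved.

```bash
python3 -c "
from station import ctrl
print(ctrl.hand_in())"
```

```text
the job is handed in; nothing more can be done
None
```

The job is handed in (no verdict was returned): the pawl is swung back to about 0.46–0.47 rad, the transformer sits on the chassis floor with peak readings of about 12 N, and the rod is back on the black mat.

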